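Back off the chain tensioner of a bench drive

TASK

Slacken this bench chain drive so that a new chain can be fitted. Push the upright knob on the cam lever round, by way of the small sprocket's end of the bed, until the lever meets its stop pin on the sprockets' side and the eccentric cam is at its low point; only then push the axle carriage with the big sprocket fully forward until it rests against the cam. Only push, with the fingertips, never grip or force the knob or the carriage, and leave the loose things on the bench alone.

Things in the scene. Friction and masses are not known exactly. Their poses are not given: they have to be found in the camera images.
- drive_bed: Fixed flat aluminium bed of a bench chain drive, 515 x 130 x 12 mm. Origin: on the cam's upright pivot axis, at bench level. +x is forward, along the bed towards the small sprocket; +y is left when looking forward; +z up. Reaches from x = -300 to +215 mm and y = -65 to +65 mm. Forward is roughly world +y (within 0.35 rad).
- cam_pivot (a point): Top of the pivot bolt of the eccentric cam, on its upright axis, 51 mm above the bench. The cam is a steel disc, 60 mm diameter, 22 to 36 mm above the bench, its centre 12 mm off the pivot; its flat lever, 12 mm wide, 36 to 44 mm above the bench, ends 96 mm from the pivot.
- eccentric (a joint): Cam angle (rad), growing clockwise from above. 0: high point faces the carriage, lever along bed +y. pi: low point faces the carriage, lever along bed -y, against its stop pin. The way round leads through bed +x (lever forward at pi/2). Range -0.25 to pi, starts in -0.2 to 0.35. Stiff: about 4 N at the knob; stays where it is left.
- lever_knob (a point): Centre of the top of the upright round black hand knob at the lever's end: 18 mm diameter, 44 to 90 mm above the bench, axis 85 mm from the pivot. It swings with the cam and does not spin on its own.
- stop_pin (a point): Top of the fixed upright pin, 8 mm thick, 42 mm tall, at bed (-10, -52) mm: the lever meets it at the low point. A like pin at bed (-23, +48) mm stops the lever at the other end.
- carriage (a joint): Position of the axle carriage (m) on its rails, growing forward (bed +x); starts in 0.001 to 0.010. Its flat front follower pad, 44 mm wide, is at bed x = -56 mm at 0; it meets the cam at 0.014 if that is at its high point, at 0.038 (fully forward) if at its low point. About 5 N of friction; stays where it is left.
- push_plate (a point): Middle of the rear face of the carriage's upright end plate, on the bed's centre line, 60 mm above the bench, 188 mm behind the follower pad's face; the face looks along bed -x. Plate 90 mm wide, 8 mm thick, 24 to 80 mm above the bench. Behind it the bed is clear but for two 6 mm bolt heads. Moves with the carriage.
- big_sprocket (a point): Centre of the big upright sprocket, 60 mm radius, 7 mm thick, on the carriage's axle 68 mm above the bench, at bed y = -80 mm, 95 mm behind the follower pad's face (top at 129 mm). The axle's two pillow-block bearings, 90 mm long, tops 93 mm above the bench, stand within 43 mm of the centre line. The carriage plate is 150 x 110 mm, top at 36 mm.
- small_sprocket (a point): Centre of the small fixed upright sprocket, 30 mm radius, at bed (165, -80) mm, 68 mm above the bench. Its two fixed pillow-block bearings stand on the bed from x = 120 to 210 mm, within 43 mm of the centre line, tops 93 mm above the bench.
- spare_sprocket: Bystander: loose spare sprocket lying flat, about 97 mm across, 11 mm high; origin under its centre. Leave alone.
- oil_bottle: Bystander: loose white bottle standing upright, 42 mm diameter, 115 mm tall; origin under its centre. Leave alone.
- wrench: Bystander: loose steel wrench lying flat, 170 mm long along its x; leave alone.
- hose_clamp: Bystander: loose steel hose clamp lying flat, a ring of 68 mm diameter, 13 mm high; origin under its centre. Leave alone.

How it is judged:
On the way, in this order (a step that is already met when the one before it is completed fails the run):
1. the cam is at its low point (within 0.2 rad of its stop) while the carriage is still back (value of joint eccentric above 2.94 rad and value of joint carriage below 0.02 m), for 0.2 s.
2. the carriage is pushed fully forward against the cam (value of joint eccentric above 2.94 rad and value of joint carriage above 0.0355 m), for 0.2 s.
At the end, for the whole second after the job is handed in: The cam's lever is within 0.2 rad of its low-point stop, the carriage is at rest within 2.5 mm of fully forward (joint above 0.0355 of 0.038), and the loose things on the bench are within 20 mm of where they lay, the bottle upright (all of step 2 and velocity of joint carriage between -0.005 and 0.005 m/s and distance of each of spare_sprocket, oil_bottle, wrench, hose_clamp from where it was at the start of the episode below 0.02 m and angle between oil_bottle's own z axis and vertical below 0.2 rad); the robot touches nothing.
It fails at once if the knob or lever is gripped or forced (more than 38 N between fingers and cam) (contact force between the fingers and eccentric above 38 N).
It fails at once if the carriage is gripped or forced (more than 38 N between fingers and carriage) (contact force between the fingers and carriage above 38 N).
It fails at once if a loose thing on the bench is lifted, carried or knocked about (distance of any of spare_sprocket, oil_bottle, wrench, hose_clamp from where it was at the start of the episode above 0.03 m).
It also fails if it takes over 61 s, if anything falls off the work surface, if the arm or the gripper's body presses on something with over 40 N, if the wrist force passes 120 N, or if a joint passes its speed limit or range.

ROBOT

A 7-joint arm with a two-finger parallel gripper is mounted at the origin on the work surface. World frame = base frame: x ahead of the robot, y to its left, z up, the work surface at z = 0. Lengths are in m, angles in rad, forces in N, time in s.
With the tool pointing down it reaches from about 0.425 to 0.8 m from the base axis. Payload 8.3 kg.
Tool frame: the origin (TCP) lies midway between the tips of the shut fingers; the grasp point (between the pads) lies 19 mm behind it (robot.grasp_offset is the distance from the TCP to the grasp point, in m); y points along the fingers, x is the direction in which the jaws open and shut, and the axes are right-handed (so a half turn about y gives the same grasp; the last joint's range is limited). The gripper opens to 85 mm and grips with 20 to 120 N. Pads are 22 mm wide; open, the fingers measure 114 mm over their backs; the gripper's body (76 mm by 85 mm) begins 54 mm behind the grasp point. The pads swing forward as they close: fully open they stand 13 mm farther back than shut.
Start: joints at [-1.305, 0.383, 0.016, 1.37, -0.006, 1.388, -0.046], TCP at [0.202, 0.592, 0.198] pointing down, gripper open.
Joint ranges: [-2.95, 2.95], [-0.25, 2.06], [-1.52, 1.56], [0.18, 2.33], [-1.44, 4.58], [0.02, 2.06], [-3.01, 3.01]. Speed limits (rad/s): [2.39, 2.39, 3.01, 3.01, 3.14, 3.14, 3.14].

INTERFACE

Orientations are given as a unit quaternion [w, x, y, z].
In Python, from workcell import robot gives the robot as it stands.
- The arm moves only by the tool drive_tool, never from a script. Its argument "moves" is a list that holds one entry, the list of rows, each a list of 7 numbers: the opening, from 0 (shut) to 1 (fully open), then the shift along the tool's x, y, z as a fraction of full scale, then the turn, a rotation vector about the tool's x, y, z as a fraction of full scale. A call has 1 to 20 rows; each row is the pose to reach, as a shift and turn from the pose commanded when the call began, along the tool's axes at that moment; what a row does not reach only later rows make up. Full scale, the value 1, is 0.5 m for a shift and 120 degrees for a turn. A row lasts 1/12 s, in which the tool goes at most 41.7 mm and 7.16 degrees, less where a joint would pass 70% of its speed; a pose out of reach is approached as far as the arm can. A call with a number of a shift or a turn outside -1 to 1 is refused whole. A call with a gripper value outside its range is refused whole. The fingers move at their own pace and stop on an object; "newtons" is the grip in N (left out, the last holds). Time passes only in rows, so rows that repeat a pose let the fingers close. It gives the time, the measured TCP pose, the force and the opening at its end, in the units of the state.
- robot.state(): the state, without advancing time (a new reading comes with each control period).
- robot.camera(name): name is "side" or "top"; returns the picture (400x640x3 uint8, red, green, blue); there is no depth.
- robot.camera_model(name): a dict with "fx", "fy", "cx", "cy" (pixels), "eye" and "orientation" of the camera in the world. Camera axes: x right, y down, z forward; pixel columns grow to the right and rows downward; lengths in m; the calibration is good to about 2 mm. A picture is of the moment at which its call begins. camera_model takes no time and is no camera call.
- robot.close_job(): hands the job in, once; it reports no verdict.
The state is a dict: "clock": time; "q": joint angles; "qvel": joint speeds; "effort": joint torques, N m; "tcp_pos": TCP position; "tcp_rot": TCP orientation; "wrist_force": force on the tool from outside, world axes, zero at the start; "moment": the same for the moment, N m; "finger_gap": finger opening in m.
Only numpy, scipy, OpenCV 4.12 (cv2) and the standard library are available. Lean on these libraries where they do the work, as an engineer would, in place of code of your own. Each camera call takes 0.05 s, during which the arm holds its last target.

## Working session

There is one attempt and no reset: what is moved stays moved. The work goes in short steps, Python scripts to look and compute and a tool call to move; the robot and the scene stay as the last step left them, time stands still between calls to the robot, and variables do not carry over. Pictures are saved under pics/ and viewed, and the job is handed in when it is done.

Besides the shell and the picture viewer there is one more tool, called after ">>>" as name([rows], argument=value, ...), one row to a line, values as JSON. drive_tool: Moves the arm, as the interface text tells. Its arguments: {"type":"object","properties":{"moves":{"type":"array"},"newtons":{"type":"number"}},"required":["moves"]}

```bash
mkdir -p pics; ls; python3 - <<'E'
from workcell import robot
import cv2
s=robot.state();print(s)
for n in("side","top"):
    print(n,robot.camera_model(n)); cv2.imwrite(f"pics/{n}0.png",robot.camera(n)[:,:,::-1])
E
```

```text
pics
{'clock': 0.0, 'q': array([-1.30491163,  0.38426602,  0.01638255,  1.37118429, -0.00631289,
        1.38819389, -0.04649537]), 'qvel': array([ 0.00040349, -0.00017546,  0.00080204,  0.00023499, -0.00024144,
        0.00090579,  0.00017167]), 'effort': array([-4.38253046e-04, -6.27587056e+01,  8.43998864e-01, -3.71826124e+01,
        1.64664775e-02,  1.43165849e-02,  1.26617539e-05]), 'tcp_pos': array([0.20158896, 0.590984  , 0.19744799]), 'tcp_rot': array([-0.57465309,  0.57549341,  0.41087917, -0.41201878]), 'wrist_force': array([-0.20966862, -0.04676623, -0.4664958 ]), 'moment': array([-0.0028181 ,  0.01119644, -0.04051849]), 'finger_gap': 0.08529816236505446}
side {'fx': 374.80250224824124, 'fy': 374.80250224824124, 'cx': 316.075795391531, 'cy': 200.1374780933243, 'eye': array([ 0.51758033, -0.58412142,  0.6118903 ]), 'orientation': array([-0.43780394,  0.89727959, -0.05450017,  0.01570898])}
top {'fx': 402.51953152353076, 'fy': 402.51953152353076, 'cx': 312.14121059406574, 'cy': 200.4240648849595, 'eye': array([0.48697766, 0.08239162, 0.83149731]), 'orientation': array([-0.0367369 ,  0.70793089, -0.70376951,  0.04682661])}
```

View pics/side0.png

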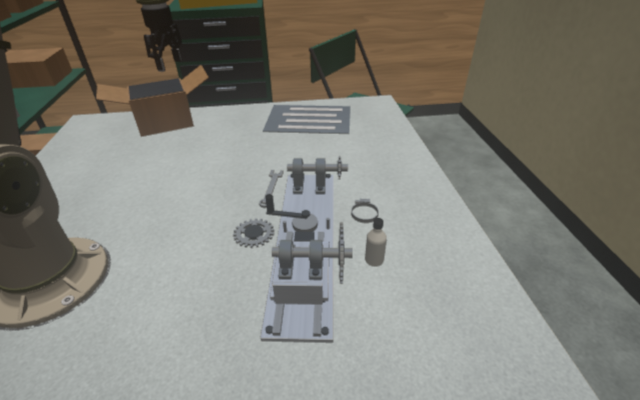

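View pics/top0.png

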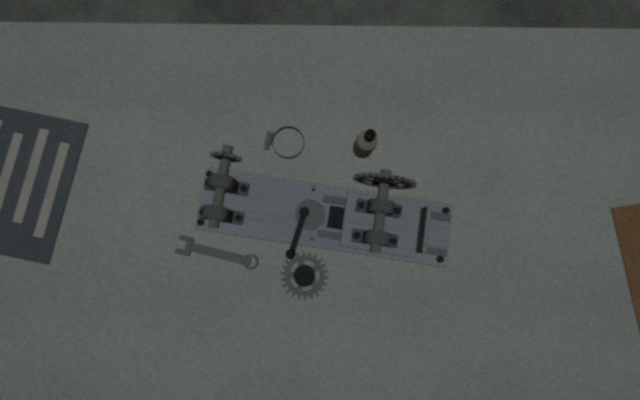

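```bash
python3 - <<'E'
import cv2
t=cv2.imread("pics/top0.png")[110:310,170:470]
t=cv2.convertScaleAbs(t,alpha=1.8)
cv2.imwrite("pics/topz.png",cv2.resize(t[:,:],None,fx=2.66,fy=2.66,interpolation=cv2.INTER_CUBIC))
s=cv2.imread("pics/side0.png")[145:345,220:400]
cv2.imwrite("pics/sidez.png",cv2.resize(s,None,fx=3,fy=3,interpolation=cv2.INTER_CUBIC))
E
```

```text
(no output)
```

View pics/topz.png

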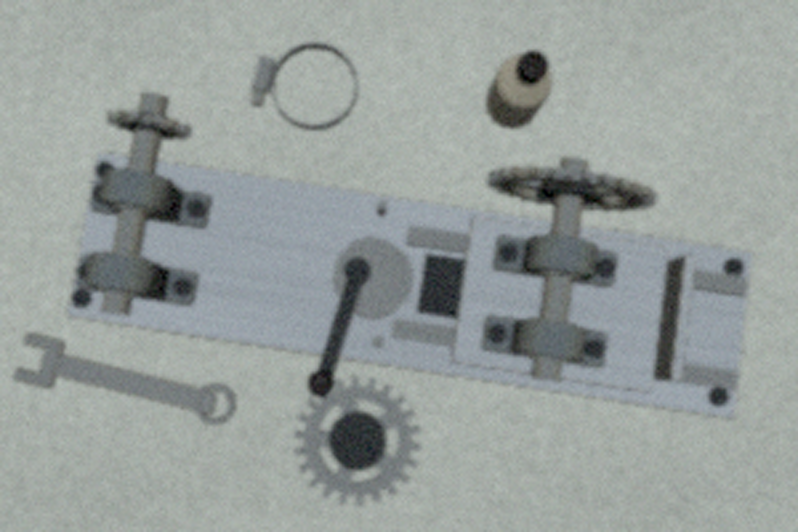

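View pics/sidez.png

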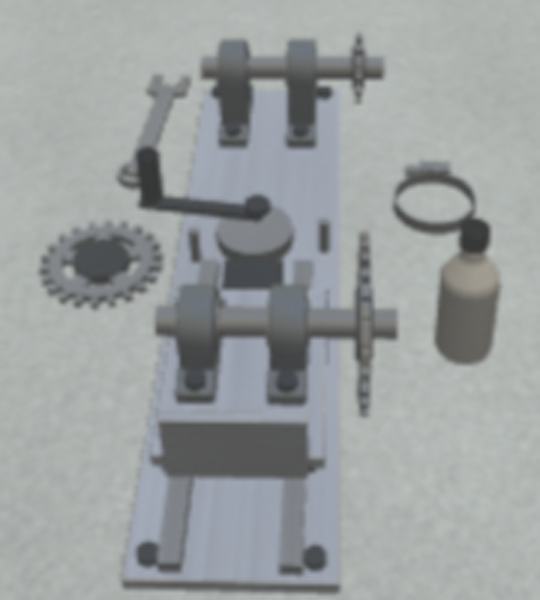

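```bash
cat > h.py <<'E'
import numpy as np
from scipy.spatial.transform import Rotation as R
from scipy.optimize import least_squares
from workcell import robot
C={n:robot.camera_model(n) for n in("side","top")}
def rot(q): return R.from_quat(np.r_[q[1:],q[0]])
def proj(n,p):
    c=C[n]; v=rot(c["orientation"]).inv().apply(np.asarray(p)-c["eye"]); v=np.atleast_2d(v)
    return np.c_[c["fx"]*v[:,0]/v[:,2]+c["cx"],c["fy"]*v[:,1]/v[:,2]+c["cy"]]
def ray(n,uv):
    c=C[n]; d=rot(c["orientation"]).apply([(uv[0]-c["cx"])/c["fx"],(uv[1]-c["cy"])/c["fy"],1]); return c["eye"],d
def atz(n,uv,z):
    e,d=ray(n,uv); return e+d*(z-e[2])/d[2]
def tri(a,b):
    return least_squares(lambda p:np.r_[(proj("top",p)-a).ravel(),(proj("side",p)-b).ravel()],[.5,.1,.05])
def T(u,v): return np.array([u/2.66+170,v/2.66+110])
def S(u,v): return np.array([u/3+220,v/3+145])
E
python3 - <<'E'
from h import *
pv=tri(T(357,269),S(257,203)); kn=tri(T(321,383),S(148,152))
print("piv",pv.x,pv.fun,atz("top",T(357,269),.051),atz("side",S(257,203),.051)); print("knob",kn.x,kn.fun,atz("top",T(321,383),.09),atz("side",S(148,152),.09))
bed=[(-.3,-.065),(-.3,.065),(.215,.065),(.215,-.065)]
tp=[T(750,250),T(735,416),T(68,318),T(98,152)]; sp=[S(339,584),S(124,580)]
def W(p,b,z): 
    c,s=np.cos(p[2]),np.sin(p[2]);return np.array([p[0]+c*b[0]-s*b[1],p[1]+s*b[0]+c*b[1],z])
def f(p):
    r=[proj("top",W(p,b,.012))[0]-u for b,u in zip(bed,tp)]+[proj("side",W(p,b,.012))[0]-u for b,u in zip(bed,sp)]
    r+=[proj("top",W(p,(0,0),.051))[0]-T(357,269),proj("side",W(p,(0,0),.051))[0]-S(257,203)]
    return np.ravel(r)
o=least_squares(f,[.5,.1,1.57]);print("bed",o.x,o.fun.round(1))
p=o.x
for k in (kn.x,):
    d=k[:2]-p[:2];c,s=np.cos(p[2]),np.sin(p[2]);b=(c*d[0]+s*d[1],-s*d[0]+c*d[1]);print("knob in bed",b,np.hypot(*b),"ang",np.arctan2(b[0],b[1]))
# plate top rear edge in side view zoom (160,421)-(308,421)
for uv in(S(160,422),S(308,422)):
    w=atz("side",uv,.08);d=w[:2]-p[:2];print("plate edge bed",c*d[0]+s*d[1],-s*d[0]+c*d[1])
for n,uv,z in(("oil",T(531,66),.115),("spare",T(357,440),.011),("clamp",T(315,86),.013)):
    w=atz("top",uv,z);d=w[:2]-p[:2];print(n,w,"bed",c*d[0]+s*d[1],-s*d[0]+c*d[1])
E
```

```text
piv [0.55818598 0.08679405 0.05018139] [ 0.00264849  0.28011416  0.3311204  -0.05537437] [0.55865853 0.08679861 0.051     ] [0.55734275 0.08572017 0.051     ]
knob [0.4766464  0.11069507 0.09036026] [-0.00593029 -0.13066632 -0.16430781  0.01746356] [0.47640502 0.11069533 0.09      ] [0.47699574 0.11118972 0.09      ]
bed [0.55746679 0.08617499 1.42755724] [ 1.5 -0.   0.3  0.8 -0.8 -0.2 -0.6 -0.2  1.3 -0.4 -0.4 -0.4  0.3  0.6
  0.  -0.1]
knob in bed (np.float64(0.012731869358397338), np.float64(0.08349293624656136)) 0.08445810144936752 ang 0.15132463023697143
plate edge bed -0.2385107900267982 0.044208896098577664
plate edge bed -0.2371387249246316 -0.04398714654968427
oil [ 0.6938937  -0.03234674  0.115     ] bed -0.09783301738743444 -0.15194868635013975
spare [0.43275596 0.08607138 0.011     ] bed -0.017904991268552793 0.12341885514391171
clamp [0.70571088 0.12093498 0.013     ] bed 0.055565816161255874 -0.14176390792032123
```

```bash
python3 - <<'E'
from h import *
s=robot.state(); M=rot(s["tcp_rot"]).as_matrix();print(M.round(3))
a=1.4276
print("bed x",np.cos(a),np.sin(a))
x=M[:,0];z=M[:,2]
print("tool x yaw",np.degrees(np.arctan2(x[1],x[0])),"tool z yaw",np.degrees(np.arctan2(z[1],z[0])),"bed x yaw",np.degrees(a))
def w(bx,by): return np.array([.5575+np.cos(a)*bx-np.sin(a)*by,.0862+np.sin(a)*bx+np.cos(a)*by])
for b in [(-.025,.09),(.06,0),(.12,0),(.03,-.08),(-.29,0),(-.26,0)]: print(b,w(*b),np.hypot(*w(*b)))
E
```

```text
[[ 0.323 -0.001 -0.946]
 [ 0.946 -0.002  0.323]
 [-0.002 -1.    -0.   ]]
bed x 0.14270745035551483 0.9897649133067045
tool x yaw 71.16250866154333 tool z yaw 161.16251270428006 bed x yaw 81.79545483287632
(-0.025, 0.09) [0.46485347 0.07429955] 0.4707538346040066
(0.06, 0) [0.56606245 0.14558589] 0.5844843425550666
(0.12, 0) [0.57462489 0.20497179] 0.6100878652981527
(0.03, -0.08) [0.64096242 0.10447635] 0.6494213789656673
(-0.29, 0) [ 0.51611484 -0.20083182] 0.553812196797671
(-0.26, 0) [ 0.52039606 -0.17113888] 0.5478143642401836
```

```bash
cat >> h.py <<'E'
BY=1.4276
def w(bx,by,z): return np.array([.5575+np.cos(BY)*bx-np.sin(BY)*by,.0862+np.sin(BY)*bx+np.cos(BY)*by,z])
def push(th,gap,r=.085,z=.07):
    k=np.array([np.sin(th),np.cos(th)])*r; t=np.array([np.cos(th),-np.sin(th)]); b=k-t*(.020+gap)
    return w(*b,z), np.degrees(BY-th)   # pos, heading of tool -z
def rows(wps,grip=0):
    s=robot.state();M=rot(s["tcp_rot"]); p0=s["tcp_pos"]
    for p,h in wps:
        h=np.radians(h); y=np.array([0,0,-1.]); z=-np.array([np.cos(h),np.sin(h),0]); x=np.cross(y,z)
        G=R.from_matrix(np.c_[x,y,z]); d=M.inv().apply(p-p0)/.5; r=(M.inv()*G).as_rotvec()/np.radians(120)
        print([grip]+d.round(3).tolist()+r.round(3).tolist(),p.round(3),round(np.degrees(h)))
def st():
    s=robot.state();z=-rot(s["tcp_rot"]).as_matrix()[:,2]; p=s["tcp_pos"]; d=p[:2]-[.5575,.0862];c,q=np.cos(BY),np.sin(BY)
    print("t",round(s["clock"],2),"p",p.round(4),"bed",(c*d[0]+q*d[1]).round(4),(-q*d[0]+c*d[1]).round(4),"head",np.degrees(np.arctan2(z[1],z[0])).round(1),"F",s["wrist_force"].round(1),"q",s["q"].round(2))
E
python3 - <<'E'
from h import *
p,h=push(.15,.010,z=.18); p2=p.copy();p2[2]=.07
rows([(p,h),(p2,h)])
E
```

```text
[0, -0.792, 0.037, -0.832, -0.001, -0.767, -0.001] [0.467 0.082 0.18 ] 73
[0, -0.791, 0.257, -0.832, -0.001, -0.767, -0.001] [0.467 0.082 0.07 ] 73
```

>>> drive_tool([
  [[0,-0.4,0.02,-0.42,0,-0.4,0],[0,-0.4,0.02,-0.42,0,-0.4,0],[0,-0.4,0.02,-0.42,0,-0.4,0],[0,-0.4,0.02,-0.42,0,-0.4,0],[0,-0.4,0.02,-0.42,0,-0.4,0],[0,-0.4,0.02,-0.42,0,-0.4,0],[0,-0.792,0.037,-0.832,0,-0.767,0],[0,-0.792,0.037,-0.832,0,-0.767,0],[0,-0.792,0.037,-0.832,0,-0.767,0],[0,-0.792,0.037,-0.832,0,-0.767,0],[0,-0.792,0.037,-0.832,0,-0.767,0],[0,-0.792,0.037,-0.832,0,-0.767,0],[0,-0.792,0.037,-0.832,0,-0.767,0],[0,-0.792,0.037,-0.832,0,-0.767,0],[0,-0.792,0.037,-0.832,0,-0.767,0],[0,-0.792,0.037,-0.832,0,-0.767,0],[0,-0.792,0.037,-0.832,0,-0.767,0],[0,-0.792,0.037,-0.832,0,-0.767,0],[0,-0.792,0.037,-0.832,0,-0.767,0],[0,-0.792,0.037,-0.832,0,-0.767,0]],
], newtons=30)

```text
clock: 1.77
tcp_pos: [0.4671, 0.0839, 0.1798]
tcp_rot: [-0.103, 0.102, 0.7, -0.7]
wrist_force: [0.4, 0.3, -0.3]
finger_gap: 0.0002
```

```bash
python3 - <<'E'
from h import *
import cv2
st()
p,h=push(.15,.010,z=.18); p2=p.copy();p2[2]=.07
rows([(p,h),(p2,h)])
a=robot.camera("top")[110:310,170:470];b=robot.camera("side")[95:345,200:440]
cv2.imwrite("pics/a1.png",cv2.convertScaleAbs(cv2.resize(a,None,fx=2.66,fy=2.66)[:,:,::-1],alpha=1.8))
cv2.imwrite("pics/b1.png",cv2.resize(b,None,fx=2.3,fy=2.3)[:,:,::-1])
E
```

```text
t 1.77 p [0.4671 0.0839 0.1798] bed -0.0152 0.0891 head 73.3 F [ 0.4  0.3 -0.3] q [-0.59  0.06  0.36  1.81 -0.02  1.27  2.63]
[0, -0.002, -0.0, 0.003, 0.0, 0.001, 0.0] [0.467 0.082 0.18 ] 73
[0, -0.002, 0.22, 0.003, 0.0, 0.001, 0.0] [0.467 0.082 0.07 ] 73
```

View pics/b1.png

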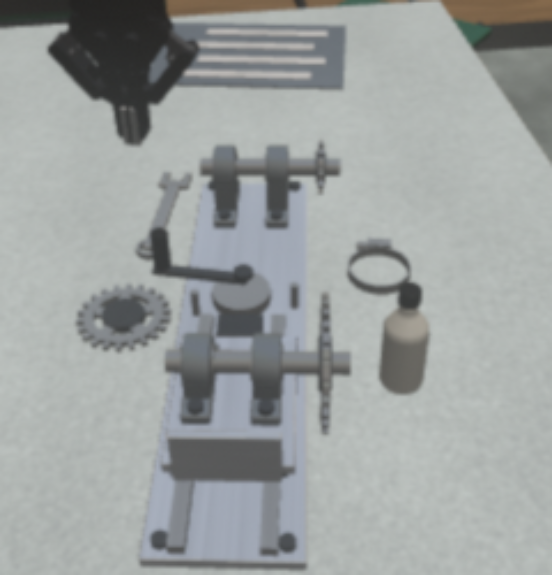

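>>> drive_tool([
  [[0,0,0.07,0,0,0,0],[0,0,0.14,0,0,0,0],[0,0,0.19,0,0,0,0],[0,0,0.22,0,0,0,0],[0,0,0.22,0,0,0,0],[0,0,0.22,0,0,0,0]],
])

```text
clock: 2.37
tcp_pos: [0.4671, 0.0828, 0.0698]
tcp_rot: [0.103, -0.102, -0.699, 0.7]
wrist_force: [0.5, -0.2, 0.8]
finger_gap: 0.0
```

```bash
python3 - <<'E'
from h import *
import cv2
st()
rows([push(t,g) for t,g in [(.15,.005),(.15,0)]+[(t,0) for t in np.arange(.25,1.76,.1)]])
a=robot.camera("top")[110:310,170:470]
cv2.imwrite("pics/a2.png",cv2.convertScaleAbs(cv2.resize(a,None,fx=2.66,fy=2.66)[:,:,::-1],alpha=1.8))
E
```

```text
t 2.37 p [0.4671 0.0828 0.0698] bed -0.0163 0.089 head 73.3 F [ 0.5 -0.2  0.8] q [-0.57  0.17  0.36  1.95 -0.07  1.03  2.67]
[0, -0.001, -0.0, -0.009, -0.001, 0.0, 0.001] [0.469 0.087 0.07 ] 73
[0, -0.001, -0.0, -0.019, -0.001, 0.0, 0.001] [0.47  0.092 0.07 ] 73
[0, 0.002, -0.0, -0.036, -0.001, 0.048, 0.001] [0.471 0.1   0.07 ] 67
[0, 0.003, -0.0, -0.053, -0.001, 0.096, 0.001] [0.473 0.109 0.07 ] 62
[0, 0.003, -0.001, -0.071, -0.001, 0.144, 0.001] [0.476 0.117 0.07 ] 56
[0, 0.001, -0.001, -0.088, -0.001, 0.191, 0.001] [0.479 0.125 0.07 ] 50
[0, -0.003, -0.001, -0.105, -0.001, 0.239, 0.0] [0.484 0.133 0.07 ] 45
[0, -0.008, -0.001, -0.122, -0.001, 0.287, 0.0] [0.489 0.14  0.07 ] 39
[0, -0.016, -0.001, -0.138, -0.001, 0.335, 0.0] [0.494 0.146 0.07 ] 33
[0, -0.024, -0.001, -0.153, -0.001, 0.382, 0.0] [0.501 0.152 0.07 ] 27
[0, -0.034, -0.001, -0.167, -0.001, 0.43, 0.0] [0.508 0.158 0.07 ] 22
[0, -0.046, -0.001, -0.18, -0.001, 0.478, 0.0] [0.515 0.162 0.07 ] 16
[0, -0.059, -0.001, -0.192, -0.001, 0.526, 0.0] [0.523 0.166 0.07 ] 10
[0, -0.072, -0.001, -0.203, -0.001, 0.573, 0.0] [0.531 0.169 0.07 ] 4
[0, -0.087, -0.001, -0.212, -0.001, 0.621, 0.0] [0.539 0.172 0.07 ] -1
[0, -0.103, -0.001, -0.22, -0.001, 0.669, 0.0] [0.548 0.173 0.07 ] -7
[0, -0.119, -0.001, -0.226, -0.001, 0.717, 0.0] [0.557 0.174 0.07 ] -13
[0, -0.136, -0.001, -0.23, -0.001, 0.764, 0.0] [0.565 0.173 0.07 ] -18
```

View pics/a2.png

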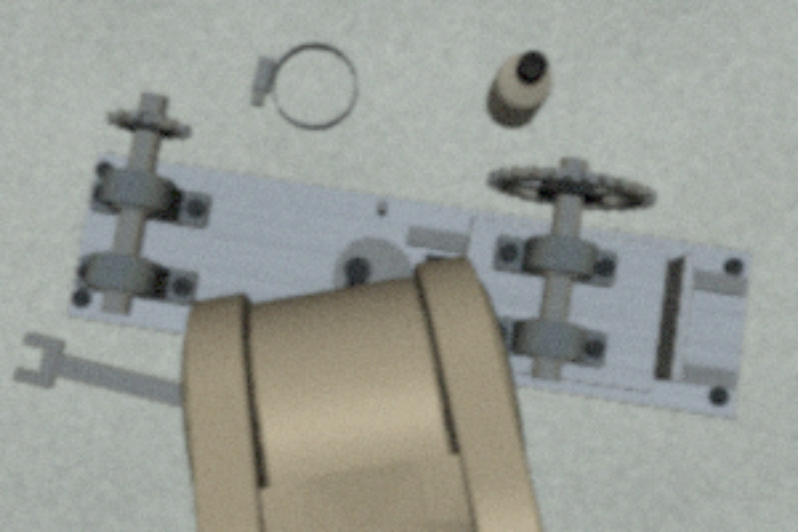

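>>> drive_tool([
  [[0,0,0,-0.009,0,0,0],[0,0,0,-0.019,0,0,0],[0,0.002,0,-0.036,0,0.048,0],[0,0.003,0,-0.053,0,0.096,0],[0,0.003,0,-0.071,0,0.144,0],[0,0.001,0,-0.088,0,0.191,0],[0,-0.003,0,-0.105,0,0.239,0],[0,-0.003,0,-0.105,0,0.239,0]],
])

```text
clock: 3.08
tcp_pos: [0.4854, 0.135, 0.071]
tcp_rot: [-0.273, 0.274, 0.653, -0.651]
wrist_force: [-0.4, 0.4, 0.3]
finger_gap: -0.0001
```

```bash
python3 - <<'E'
from h import *
import cv2
st()
rows([push(t,0) for t in np.arange(.75,2.36,.1)])
b=robot.camera("side")[95:345,200:440]
cv2.imwrite("pics/b3.png",cv2.resize(b,None,fx=2.3,fy=2.3,interpolation=2)[:,:,::-1])
E
```

```text
t 3.08 p [0.4854 0.135  0.071 ] bed 0.038 0.0783 head 44.4 F [-0.4  0.4  0.3] q [-0.67  0.23  0.39  1.88 -0.1   1.04  2.1 ]
[0, 0.002, 0.002, -0.011, 0.001, 0.047, -0.0] [0.489 0.14  0.07 ] 39
[0, 0.004, 0.002, -0.029, 0.001, 0.094, -0.0] [0.494 0.146 0.07 ] 33
[0, 0.004, 0.002, -0.046, 0.001, 0.142, -0.0] [0.501 0.152 0.07 ] 27
[0, 0.002, 0.002, -0.064, 0.001, 0.19, 0.0] [0.508 0.158 0.07 ] 22
[0, -0.002, 0.002, -0.081, 0.001, 0.238, 0.0] [0.515 0.162 0.07 ] 16
[0, -0.008, 0.002, -0.097, 0.001, 0.285, 0.0] [0.523 0.166 0.07 ] 10
[0, -0.015, 0.002, -0.113, 0.001, 0.333, 0.0] [0.531 0.169 0.07 ] 4
[0, -0.023, 0.002, -0.128, 0.001, 0.381, 0.0] [0.539 0.172 0.07 ] -1
[0, -0.033, 0.002, -0.143, 0.001, 0.429, 0.0] [0.548 0.173 0.07 ] -7
[0, -0.045, 0.002, -0.156, 0.001, 0.476, 0.0] [0.557 0.174 0.07 ] -13
[0, -0.058, 0.002, -0.168, 0.001, 0.524, 0.0] [0.565 0.173 0.07 ] -18
[0, -0.071, 0.002, -0.178, 0.001, 0.572, 0.001] [0.574 0.172 0.07 ] -24
[0, -0.086, 0.003, -0.188, 0.001, 0.62, 0.001] [0.583 0.17  0.07 ] -30
[0, -0.102, 0.003, -0.195, 0.001, 0.667, 0.001] [0.591 0.167 0.07 ] -36
[0, -0.118, 0.003, -0.201, 0.001, 0.715, 0.001] [0.599 0.163 0.07 ] -41
[0, -0.135, 0.003, -0.206, 0.001, 0.763, 0.001] [0.606 0.159 0.07 ] -47
[0, -0.152, 0.003, -0.208, 0.001, 0.811, 0.001] [0.613 0.153 0.07 ] -53
```

View pics/b3.png

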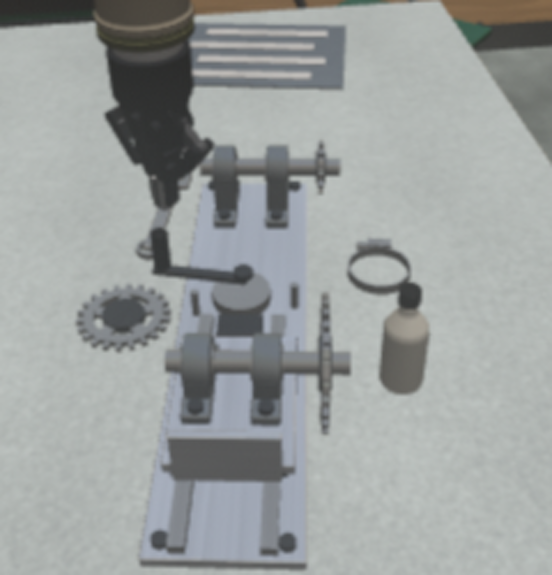

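```bash
python3 - <<'E'
from h import *
import cv2
p=robot.state()["tcp_pos"]; print(proj("side",p), (proj("side",p)-[200,95])*2.3)
e,d=ray("side",(200+165/2.3,95+207/2.3)); 
for z in(.07,.09,.1,.12): print(e+d*(z-e[2])/d[2])
for n,x0,x1,y0,y1 in(("side",230,340,140,220),):
    b=robot.camera(n)[y0:y1,x0:x1]
    cv2.imwrite("pics/b4.png",cv2.resize(b,None,fx=7,fy=7,interpolation=2)[:,:,::-1])
E
```

```text
[[273.31754411 196.10353396]] [[168.63035146 232.5381281 ]]
[0.48199162 0.18098933 0.07      ]
[0.48330513 0.15275074 0.09      ]
[0.48396188 0.13863145 0.1       ]
[0.48527538 0.11039286 0.12      ]
```

View pics/b4.png

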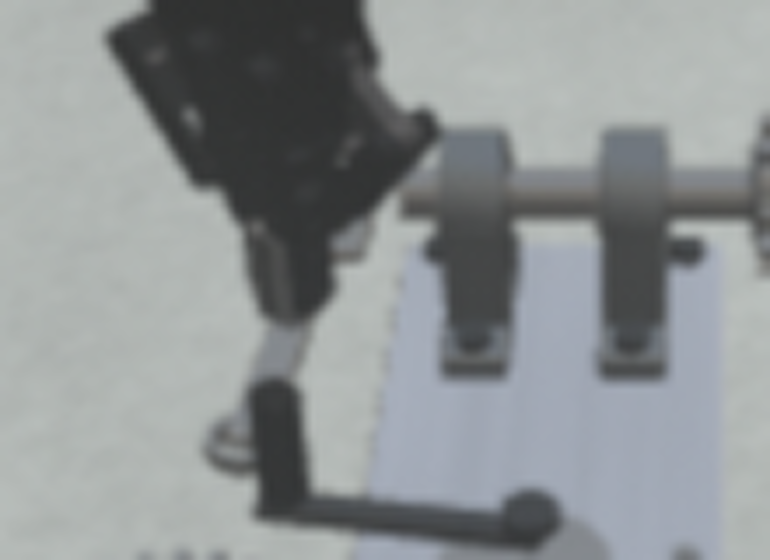

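```bash
python3 - <<'E'
from h import *
import cv2
for p,f in (((.2016,.591,.1974),"side0"),):
    print(proj("side",p)); 
    # grasp opens: pads 13 mm back
s=cv2.imread("pics/side0.png")[0:100,110:220]; cv2.imwrite("pics/s0z.png",cv2.resize(s,None,fx=6,fy=6,interpolation=2))
print(proj("side",(.4671,.0839,.1798)), "seen ~", 200+132/2.3,95+142/2.3)
e,d=ray("side",(200+132/2.3,95+142/2.3))
for z in(.1798,.19,.2,.21): print(e+d*(z-e[2])/d[2])
E
```

```text
[[173.9949839   81.53410821]]
[[260.65406088 169.85697547]] seen ~ 257.3913043478261 156.73913043478262
[0.45969311 0.1378879  0.1798    ]
[0.46105961 0.12084402 0.19      ]
[0.46239931 0.10413433 0.2       ]
[0.46373901 0.08742465 0.21      ]
```

View pics/s0z.png

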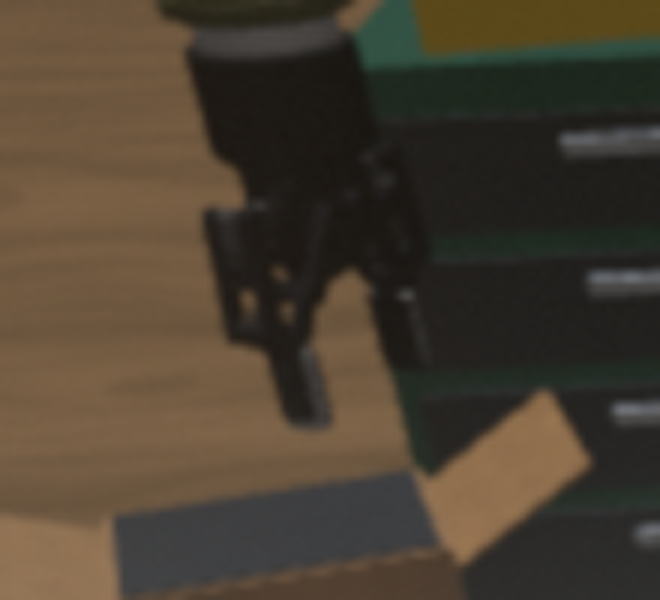

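```bash
python3 - <<'E'
from h import *
st(); rows([(np.array([.4854,.135,.18]),44.4),(np.array([.5,.40,.15]),73.)])
E
```

```text
t 3.18 p [0.4846 0.1328 0.0706] bed 0.0357 0.0788 head 44.8 F [ 0.2  0.3 -0.2] q [-0.67  0.23  0.39  1.89 -0.1   1.04  2.11]
[0, 0.002, -0.219, -0.004, 0.0, 0.003, -0.0] [0.485 0.135 0.18 ] 44
[0, 0.358, -0.159, -0.398, 0.0, -0.235, -0.0] [0.5  0.4  0.15] 73
```

>>> drive_tool([
  [[0,0,-0.08,0,0,0,0],[0,0,-0.16,0,0,0,0],[0,0,-0.22,0,0,0,0],[0,0.358,-0.16,-0.398,0,-0.235,0],[0,0.358,-0.16,-0.398,0,-0.235,0],[0,0.358,-0.16,-0.398,0,-0.235,0],[0,0.358,-0.16,-0.398,0,-0.235,0],[0,0.358,-0.16,-0.398,0,-0.235,0],[0,0.358,-0.16,-0.398,0,-0.235,0],[0,0.358,-0.16,-0.398,0,-0.235,0],[0,0.358,-0.16,-0.398,0,-0.235,0],[0,0.358,-0.16,-0.398,0,-0.235,0],[0,0.358,-0.16,-0.398,0,-0.235,0]],
])

```text
clock: 4.27
tcp_pos: [0.5013, 0.3978, 0.1501]
tcp_rot: [0.106, -0.106, -0.699, 0.699]
wrist_force: [1.0, -1.3, 0.2]
finger_gap: -0.0002
```

```bash
python3 - <<'E'
from h import *
import cv2
st(); p=robot.state()["tcp_pos"]
print(proj("side",p),proj("top",p),"off+.032",proj("side",p+[0,0,.032]),proj("top",p+[0,0,.032]))
a=robot.camera("top");b=robot.camera("side")
cv2.imwrite("pics/a5.png",cv2.convertScaleAbs(cv2.resize(a[60:260,0:300],None,fx=2.66,fy=2.66,interpolation=2)[:,:,::-1],alpha=1.8))
u,v=proj("side",p)[0].astype(int)
print(u,v)
cv2.imwrite("pics/b5.png",cv2.resize(b[max(0,v-60):v+30,u-60:u+60],None,fx=6,fy=6,interpolation=2)[:,:,::-1])
E
```

```text
t 4.27 p [0.5013 0.3978 0.1501] bed 0.3004 0.1001 head 72.7 F [ 1.  -1.3  0.2] q [-0.88  0.44  0.22  1.41 -0.1   1.3   2.19]
[[274.54160863 116.59310455]] [[117.84564057 238.65802331]] off+.032 [[273.52244758 105.8604843 ]] [[108.52369203 238.18437036]]
274 116
```

View pics/a5.png

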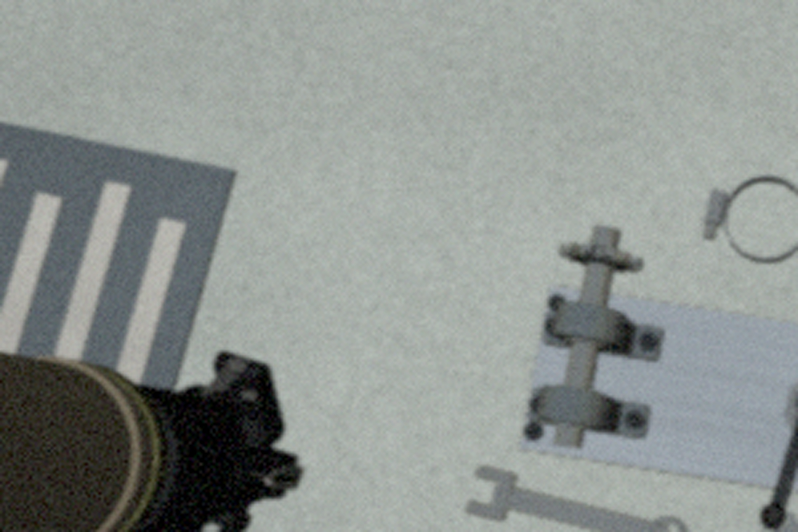

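View pics/b5.png

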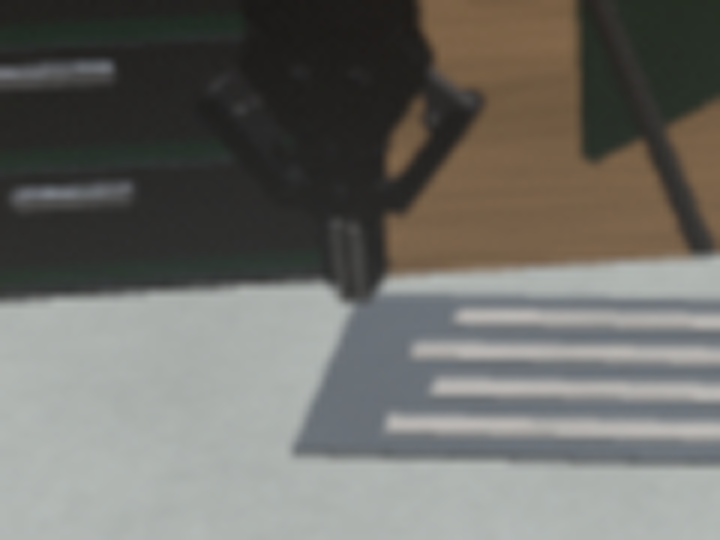

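```bash
python3 - <<'E'
from h import *
for uv in((109,238.6),(111,237.5)):
    o=tri(np.array(uv),np.array([273.2,105.7])); print(o.x-robot.state()["tcp_pos"],o.fun)
p,h=push(.15,.012,z=.12); p2=p.copy();p2[2]=.038
rows([(p,h),(p2,h)])
E
```

```text
[-0.00102493 -0.00094075  0.03259449] [ 0.00060783  0.02161929  0.03705117 -0.00501767]
[ 0.00027851 -0.00490554  0.03442053] [ 0.00781363  0.28372411  0.4854342  -0.06621407]
[0, -0.123, 0.061, 0.626, 0.0, -0.005, -0.0] [0.467 0.08  0.12 ] 73
[0, -0.123, 0.225, 0.626, 0.0, -0.005, -0.0] [0.467 0.08  0.038] 73
```

>>> drive_tool([
  [[0,-0.123,0.03,0.63,0,-0.005,0],[0,-0.123,0.03,0.63,0,-0.005,0],[0,-0.123,0.03,0.63,0,-0.005,0],[0,-0.123,0.03,0.63,0,-0.005,0],[0,-0.123,0.03,0.63,0,-0.005,0],[0,-0.123,0.03,0.63,0,-0.005,0],[0,-0.123,0.03,0.63,0,-0.005,0],[0,-0.123,0.03,0.63,0,-0.005,0],[0,-0.123,0.03,0.63,0,-0.005,0],[0,-0.123,0.03,0.63,0,-0.005,0],[0,-0.123,0.08,0.63,0,-0.005,0],[0,-0.123,0.14,0.63,0,-0.005,0],[0,-0.123,0.19,0.63,0,-0.005,0],[0,-0.123,0.228,0.63,0,-0.005,0],[0,-0.123,0.228,0.63,0,-0.005,0],[0,-0.123,0.228,0.63,0,-0.005,0]],
])

```text
clock: 5.7
tcp_pos: [0.4652, 0.0808, 0.0358]
tcp_rot: [0.103, -0.102, -0.699, 0.7]
wrist_force: [0.7, -0.2, 1.4]
finger_gap: -0.0004
```

```bash
python3 - <<'E'
from h import *
import cv2
st()
rows([push(t,g,z=.036) for t,g in [(.15,.005),(.15,0)]+[(t,0) for t in np.arange(.25,1.76,.1)]])
b=robot.camera("side")[140:220,230:340]
cv2.imwrite("pics/b6.png",cv2.resize(b,None,fx=7,fy=7,interpolation=2)[:,:,::-1])
E
```

```text
t 5.7 p [0.4652 0.0808 0.0358] bed -0.0185 0.0906 head 73.4 F [ 0.7 -0.2  1.4] q [-0.57  0.22  0.37  1.99 -0.1   0.95  2.7 ]
[0, -0.004, -0.0, -0.014, -0.0, 0.002, 0.001] [0.469 0.087 0.036] 73
[0, -0.004, -0.0, -0.024, -0.0, 0.002, 0.001] [0.47  0.092 0.036] 73
[0, -0.001, -0.0, -0.041, -0.001, 0.049, 0.001] [0.471 0.1   0.036] 67
[0, 0.001, -0.0, -0.058, -0.001, 0.097, 0.001] [0.473 0.109 0.036] 62
[0, 0.0, -0.001, -0.076, -0.001, 0.145, 0.001] [0.476 0.117 0.036] 56
[0, -0.002, -0.001, -0.093, -0.001, 0.193, 0.001] [0.479 0.125 0.036] 50
[0, -0.006, -0.001, -0.11, -0.001, 0.24, 0.001] [0.484 0.133 0.036] 45
[0, -0.011, -0.001, -0.127, -0.001, 0.288, 0.001] [0.489 0.14  0.036] 39
[0, -0.018, -0.001, -0.143, -0.001, 0.336, 0.001] [0.494 0.146 0.036] 33
[0, -0.027, -0.001, -0.158, -0.001, 0.383, 0.0] [0.501 0.152 0.036] 27
[0, -0.037, -0.001, -0.172, -0.001, 0.431, 0.0] [0.508 0.158 0.036] 22
[0, -0.049, -0.001, -0.185, -0.001, 0.479, 0.0] [0.515 0.162 0.036] 16
[0, -0.062, -0.001, -0.197, -0.001, 0.527, 0.0] [0.523 0.166 0.036] 10
[0, -0.075, -0.001, -0.207, -0.001, 0.574, 0.0] [0.531 0.169 0.036] 4
[0, -0.09, -0.001, -0.216, -0.001, 0.622, 0.0] [0.539 0.172 0.036] -1
[0, -0.106, -0.001, -0.224, -0.001, 0.67, 0.0] [0.548 0.173 0.036] -7
[0, -0.122, -0.001, -0.23, -0.001, 0.718, 0.0] [0.557 0.174 0.036] -13
[0, -0.139, -0.001, -0.234, -0.001, 0.765, 0.0] [0.565 0.173 0.036] -18
```

View pics/b6.png

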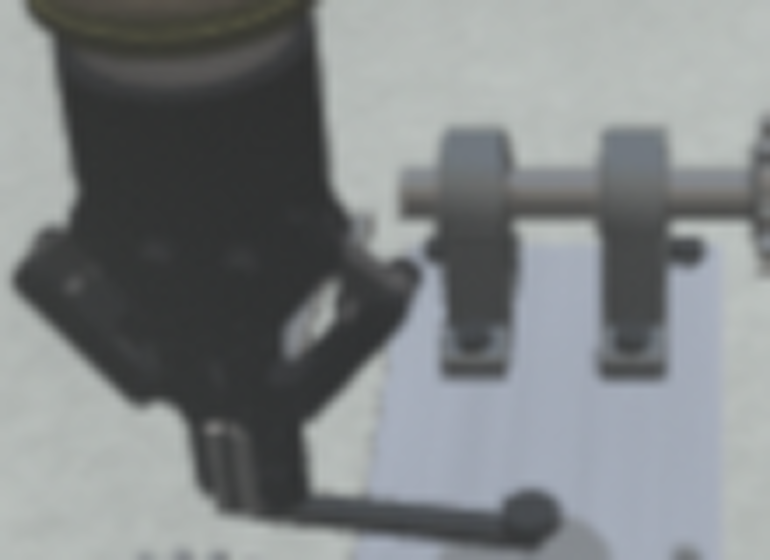

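>>> drive_tool([
  [[0,-0.004,0,-0.014,0,0,0],[0,-0.004,0,-0.024,0,0,0],[0,-0.001,0,-0.041,0,0.048,0],[0,0.001,0,-0.058,0,0.096,0],[0,0,0,-0.076,0,0.144,0],[0,0,0,-0.076,0,0.144,0]],
])

```text
clock: 6.25
tcp_pos: [0.4779, 0.1186, 0.037]
tcp_rot: [-0.207, 0.208, 0.676, -0.676]
wrist_force: [-0.2, -0.2, -0.2]
finger_gap: 0.0
```

```bash
python3 - <<'E'
from h import *
import cv2
st()
b=robot.camera("side")[140:220,230:340]
cv2.imwrite("pics/b7.png",cv2.resize(b,None,fx=7,fy=7,interpolation=2)[:,:,::-1])
E
```

```text
t 6.25 p [0.4779 0.1186 0.037 ] bed 0.0207 0.0835 head 55.9 F [-0.2 -0.2 -0.2] q [-0.65  0.26  0.39  1.95 -0.12  0.96  2.34]
```

View pics/b7.png

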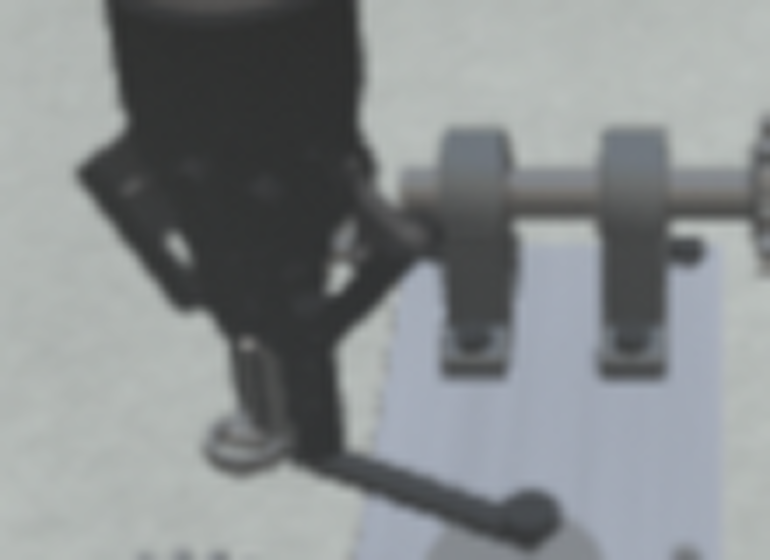

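```bash
python3 - <<'E'
from h import *
rows([push(t,0,z=.036) for t in np.arange(.55,2.2,.1)])
E
```

```text
[0, 0.005, 0.002, -0.014, 0.001, 0.05, -0.0] [0.479 0.125 0.036] 50
[0, 0.006, 0.002, -0.031, 0.001, 0.097, -0.0] [0.484 0.133 0.036] 45
[0, 0.006, 0.002, -0.049, 0.001, 0.145, -0.0] [0.489 0.14  0.036] 39
[0, 0.004, 0.002, -0.066, 0.001, 0.193, -0.0] [0.494 0.146 0.036] 33
[0, -0.0, 0.002, -0.083, 0.001, 0.241, -0.0] [0.501 0.152 0.036] 27
[0, -0.006, 0.002, -0.099, 0.001, 0.288, -0.0] [0.508 0.158 0.036] 22
[0, -0.013, 0.002, -0.115, 0.001, 0.336, -0.0] [0.515 0.162 0.036] 16
[0, -0.022, 0.002, -0.13, 0.001, 0.384, -0.0] [0.523 0.166 0.036] 10
[0, -0.032, 0.002, -0.145, 0.001, 0.432, -0.0] [0.531 0.169 0.036] 4
[0, -0.043, 0.002, -0.158, 0.001, 0.479, -0.0] [0.539 0.172 0.036] -1
[0, -0.056, 0.002, -0.17, 0.001, 0.527, 0.0] [0.548 0.173 0.036] -7
[0, -0.07, 0.002, -0.18, 0.001, 0.575, 0.0] [0.557 0.174 0.036] -13
[0, -0.085, 0.002, -0.189, 0.001, 0.623, 0.0] [0.565 0.173 0.036] -18
[0, -0.101, 0.002, -0.197, 0.001, 0.67, 0.0] [0.574 0.172 0.036] -24
[0, -0.117, 0.002, -0.203, 0.001, 0.718, 0.0] [0.583 0.17  0.036] -30
[0, -0.134, 0.002, -0.207, 0.001, 0.766, 0.0] [0.591 0.167 0.036] -36
[0, -0.151, 0.002, -0.21, 0.001, 0.814, 0.0] [0.599 0.163 0.036] -41
```

>>> drive_tool([
  [[0,0.005,0.002,-0.014,0,0.05,0],[0,0.006,0.002,-0.031,0,0.097,0],[0,0.006,0.002,-0.049,0,0.145,0],[0,0.004,0.002,-0.066,0,0.193,0],[0,0,0.002,-0.083,0,0.241,0],[0,-0.006,0.002,-0.099,0,0.288,0],[0,-0.013,0.002,-0.115,0,0.336,0],[0,-0.022,0.002,-0.13,0,0.384,0],[0,-0.032,0.002,-0.145,0,0.432,0],[0,-0.043,0.002,-0.158,0,0.479,0],[0,-0.043,0.002,-0.158,0,0.479,0]],
])

```text
clock: 7.22
tcp_pos: [0.5393, 0.171, 0.0352]
tcp_rot: [0.506, -0.506, -0.494, 0.494]
wrist_force: [0.1, 1.1, 0.3]
finger_gap: 0.0001
```

```bash
python3 - <<'E'
from h import *
import cv2
st()
rows([push(t,0,z=.036) for t in np.arange(1.55,3.2,.1)])
b=robot.camera("side")[130:220,230:350]
cv2.imwrite("pics/b8.png",cv2.resize(b,None,fx=6.5,fy=6.5,interpolation=2)[:,:,::-1])
E
```

```text
t 7.22 p [0.5393 0.171  0.0352] bed 0.0813 0.0301 head -1.4 F [0.1 1.1 0.3] q [-0.79  0.43  0.54  1.76 -0.25  1.02  1.39]
[0, 0.005, -0.002, -0.017, 0.0, 0.046, 0.0] [0.548 0.173 0.036] -7
[0, 0.006, -0.002, -0.035, 0.0, 0.094, 0.0] [0.557 0.174 0.036] -13
[0, 0.006, -0.002, -0.052, 0.0, 0.142, 0.0] [0.565 0.173 0.036] -18
[0, 0.004, -0.002, -0.07, 0.0, 0.19, 0.0] [0.574 0.172 0.036] -24
[0, -0.0, -0.002, -0.087, 0.0, 0.237, 0.0] [0.583 0.17  0.036] -30
[0, -0.005, -0.002, -0.103, 0.0, 0.285, 0.0] [0.591 0.167 0.036] -36
[0, -0.013, -0.002, -0.119, 0.0, 0.333, 0.0] [0.599 0.163 0.036] -41
[0, -0.021, -0.002, -0.134, 0.0, 0.381, 0.0] [0.606 0.159 0.036] -47
[0, -0.031, -0.002, -0.149, 0.0, 0.428, 0.0] [0.613 0.153 0.036] -53
[0, -0.043, -0.002, -0.162, 0.0, 0.476, 0.0] [0.62  0.148 0.036] -59
[0, -0.055, -0.002, -0.174, -0.0, 0.524, 0.0] [0.625 0.141 0.036] -64
[0, -0.069, -0.002, -0.184, -0.0, 0.572, 0.0] [0.631 0.134 0.036] -70
[0, -0.084, -0.002, -0.194, -0.0, 0.619, 0.0] [0.635 0.126 0.036] -76
[0, -0.1, -0.002, -0.201, -0.0, 0.667, 0.0] [0.639 0.119 0.036] -81
[0, -0.116, -0.002, -0.207, -0.0, 0.715, 0.0] [0.641 0.11  0.036] -87
[0, -0.133, -0.002, -0.212, -0.0, 0.763, 0.0] [0.643 0.102 0.036] -93
[0, -0.15, -0.002, -0.214, -0.0, 0.81, 0.0] [0.645 0.093 0.036] -99
```

View pics/b8.png

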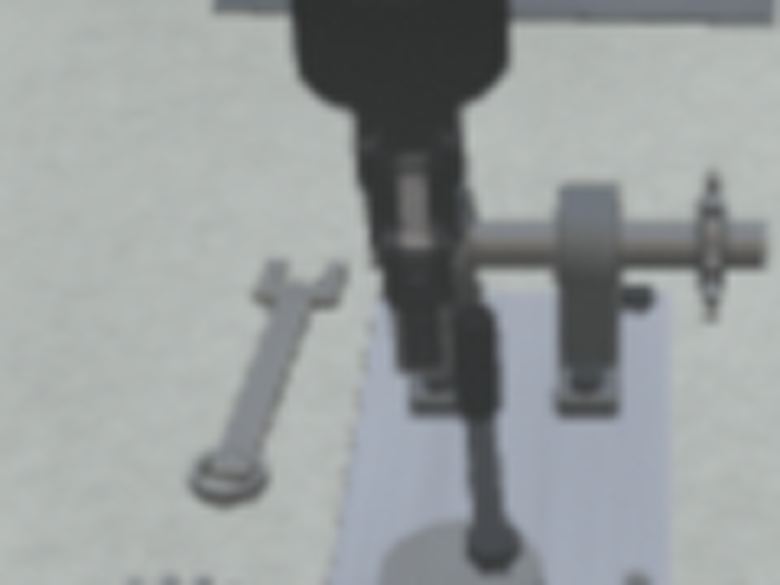

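>>> drive_tool([
  [[0,0.005,-0.002,-0.017,0,0.046,0],[0,0.006,-0.002,-0.035,0,0.094,0],[0,0.006,-0.002,-0.052,0,0.142,0],[0,0.004,-0.002,-0.07,0,0.19,0],[0,0,-0.002,-0.087,0,0.237,0],[0,-0.005,-0.002,-0.103,0,0.285,0],[0,-0.013,-0.002,-0.119,0,0.333,0],[0,-0.021,-0.002,-0.134,0,0.381,0],[0,-0.031,-0.002,-0.149,0,0.428,0],[0,-0.043,-0.002,-0.162,0,0.476,0],[0,-0.055,-0.002,-0.174,0,0.524,0],[0,-0.069,-0.002,-0.184,0,0.572,0],[0,-0.084,-0.002,-0.194,0,0.619,0],[0,-0.084,-0.002,-0.194,0,0.619,0]],
])

```text
clock: 8.43
tcp_pos: [0.6346, 0.1254, 0.0358]
tcp_rot: [0.702, -0.701, -0.088, 0.088]
wrist_force: [-0.9, 1.2, -1.0]
finger_gap: -0.0
```

```bash
python3 - <<'E'
from h import *
import cv2
st()
rows([push(t,0,z=.036) for t in (2.8,2.85,2.9,2.95,3,3.05,3.1,3.15)])
b=robot.camera("side")[140:240,260:400]
cv2.imwrite("pics/b9.png",cv2.resize(b,None,fx=5.5,fy=5.5,interpolation=2)[:,:,::-1])
E
```

```text
t 8.43 p [0.6346 0.1254 0.0358] bed 0.0498 -0.0707 head -75.7 F [-0.9  1.2 -1. ] q [-0.78  0.67  0.8   1.53 -0.51  1.16  0.37]
[0, 0.003, -0.0, -0.007, -0.0, 0.024, -0.0] [0.637 0.123 0.036] -79
[0, 0.004, -0.0, -0.015, -0.0, 0.048, -0.0] [0.639 0.119 0.036] -81
[0, 0.005, -0.0, -0.024, -0.0, 0.072, -0.0] [0.64  0.114 0.036] -84
[0, 0.006, -0.0, -0.033, -0.0, 0.096, -0.0] [0.641 0.11  0.036] -87
[0, 0.006, -0.0, -0.041, -0.0, 0.12, -0.0] [0.643 0.106 0.036] -90
[0, 0.006, -0.0, -0.05, -0.0, 0.144, -0.0] [0.643 0.102 0.036] -93
[0, 0.005, -0.0, -0.059, -0.0, 0.168, -0.0] [0.644 0.097 0.036] -96
[0, 0.003, -0.0, -0.068, -0.0, 0.191, -0.0] [0.645 0.093 0.036] -99
```

View pics/b9.png

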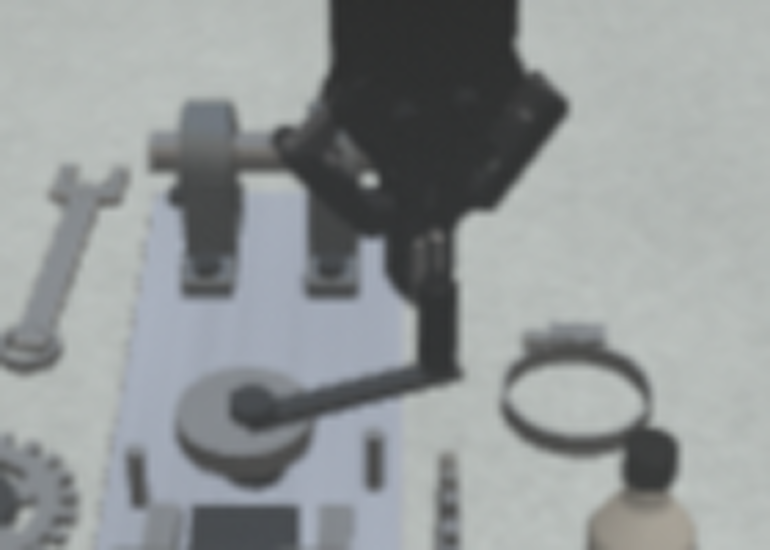

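Continue to about θ = 3.05, then check.

>>> drive_tool([
  [[0,0.003,0,-0.007,0,0.024,0],[0,0.004,0,-0.015,0,0.048,0],[0,0.005,0,-0.024,0,0.072,0],[0,0.006,0,-0.033,0,0.096,0],[0,0.006,0,-0.041,0,0.12,0],[0,0.006,0,-0.05,0,0.144,0],[0,0.006,0,-0.05,0,0.144,0],[0,0.006,0,-0.05,0,0.144,0]],
])

```text
clock: 9.15
tcp_pos: [0.6432, 0.103, 0.0359]
tcp_rot: [0.707, -0.707, 0.017, -0.016]
wrist_force: [-1.4, 1.6, -1.2]
finger_gap: 0.0004
```

```bash
python3 - <<'E'
from h import *
import cv2
st()
rows([push(t,0,z=.036) for t in (3.07,3.1,3.14)])
b=robot.camera("side")[140:240,260:400]
cv2.imwrite("pics/b10.png",cv2.resize(b,None,fx=5.5,fy=5.5,interpolation=2)[:,:,::-1])
for th in(2.94,3.05,3.14):
    k=w(.085*np.sin(th),.085*np.cos(th),.09); b0=k.copy();b0[2]=.044
    print(th,(proj("side",k)-[260,140])*5.5,(proj("side",b0)-[260,140])*5.5)
E
```

```text
t 9.15 p [0.6432 0.103  0.0359] bed 0.0289 -0.0824 head -92.6 F [-1.4  1.6 -1.2] q [-0.77  0.71  0.86  1.52 -0.56  1.18  0.14]
[0, 0.001, -0.0, -0.006, -0.0, 0.012, -0.0] [0.644 0.1   0.036] -94
[0, 0.002, -0.0, -0.011, -0.0, 0.026, -0.0] [0.644 0.097 0.036] -96
[0, 0.003, -0.0, -0.018, -0.0, 0.046, -0.0] [0.644 0.094 0.036] -98
2.94 [[449.36367801 302.0844429 ]] [[446.95251603 387.0056619 ]]
3.05 [[453.16904807 315.62269066]] [[450.61548865 400.81417628]]
3.14 [[454.48130253 326.97856465]] [[451.86768717 412.38853295]]
```

View pics/b10.png

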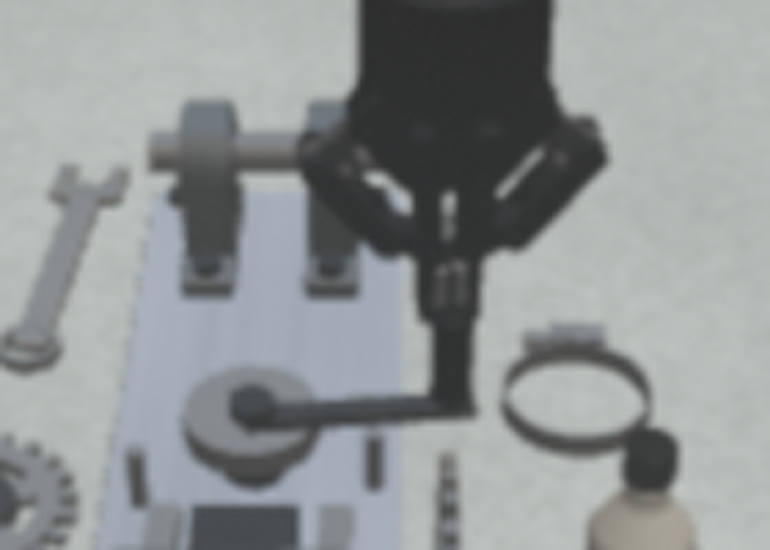

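>>> drive_tool([
  [[0,0.001,0,-0.004,0,0.01,0],[0,0.002,0,-0.008,0,0.02,0],[0,0.002,0,-0.011,0,0.026,0],[0,0.002,0,-0.011,0,0.026,0]],
])

```text
clock: 9.53
tcp_pos: [0.6443, 0.0966, 0.0359]
tcp_rot: [-0.706, 0.706, -0.038, 0.038]
wrist_force: [-1.9, 3.2, 0.0]
finger_gap: -0.0001
```

```bash
python3 - <<'E'
from h import *
import cv2
st()
b=robot.camera("side")[140:240,260:400]
cv2.imwrite("pics/b11.png",cv2.resize(b,None,fx=5.5,fy=5.5,interpolation=2)[:,:,::-1])
E
```

```text
t 9.53 p [0.6443 0.0966 0.0359] bed 0.0227 -0.0844 head -96.2 F [-1.9  3.2  0. ] q [-0.77  0.71  0.87  1.52 -0.57  1.18  0.09]
```

View pics/b11.png

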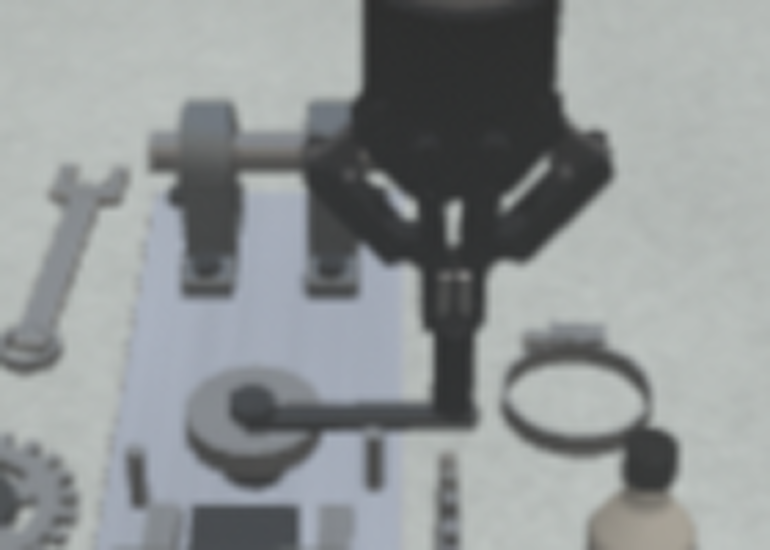

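```bash
python3 - <<'E'
from h import *
h=np.degrees(BY)-180
p=robot.state()["tcp_pos"]
rows([(w(.05,-.085,.036),h),(w(.05,-.085,.16),h),(w(-.285,0,.16),h),(w(-.285,0,.0225),h)])
E
```

```text
[0, 0.003, -0.0, 0.055, 0.0, 0.017, -0.0] [0.649 0.124 0.036] -98
[0, 0.003, -0.248, 0.054, 0.0, 0.017, -0.0] [0.649 0.124 0.16 ] -98
[0, -0.191, -0.248, -0.609, 0.0, 0.017, -0.0] [ 0.517 -0.196  0.16 ] -98
[0, -0.191, 0.027, -0.609, 0.0, 0.017, -0.0] [ 0.517 -0.196  0.022] -98
```

>>> drive_tool([
  [[0,0.001,0,0.025,0,0,0],[0,0.002,0,0.055,0,0,0],[0,0.002,-0.08,0.055,0,0.01,0],[0,0.002,-0.16,0.055,0,0.017,0],[0,0.003,-0.248,0.055,0,0.017,0],[0,0.003,-0.248,0.055,0,0.017,0],[0,-0.191,-0.248,-0.609,0,0.017,0],[0,-0.191,-0.248,-0.609,0,0.017,0],[0,-0.191,-0.248,-0.609,0,0.017,0],[0,-0.191,-0.248,-0.609,0,0.017,0],[0,-0.191,-0.248,-0.609,0,0.017,0],[0,-0.191,-0.248,-0.609,0,0.017,0],[0,-0.191,-0.248,-0.609,0,0.017,0],[0,-0.191,-0.248,-0.609,0,0.017,0],[0,-0.191,-0.248,-0.609,0,0.017,0],[0,-0.191,-0.248,-0.609,0,0.017,0],[0,-0.191,-0.248,-0.609,0,0.017,0],[0,-0.191,-0.248,-0.609,0,0.017,0],[0,-0.191,-0.248,-0.609,0,0.017,0],[0,-0.191,-0.248,-0.609,0,0.017,0]],
])

```text
clock: 11.25
tcp_pos: [0.5178, -0.1942, 0.1598]
tcp_rot: [-0.705, 0.705, -0.049, 0.049]
wrist_force: [-0.6, 0.0, 0.4]
finger_gap: -0.0001
```

```bash
python3 - <<'E'
from h import *
import cv2
st()
h=np.degrees(BY)-180
rows([(w(-.285,0,.16),h),(w(-.285,0,.0225),h)])
a=robot.camera("top")[110:310,170:470]
cv2.imwrite("pics/a12.png",cv2.convertScaleAbs(cv2.resize(a,None,fx=2.66,fy=2.66)[:,:,::-1],alpha=1.8))
E
```

```text
t 11.25 p [ 0.5178 -0.1942  0.1598] bed -0.2832 -0.0007 head -98.0 F [-0.6  0.   0.4] q [-0.52  0.4   1.07  1.66 -0.36  1.3   0.47]
[0, -0.002, -0.0, -0.004, 0.0, 0.002, -0.0] [ 0.517 -0.196  0.16 ] -98
[0, -0.001, 0.275, -0.003, 0.0, 0.002, -0.0] [ 0.517 -0.196  0.022] -98
```

View pics/a12.png

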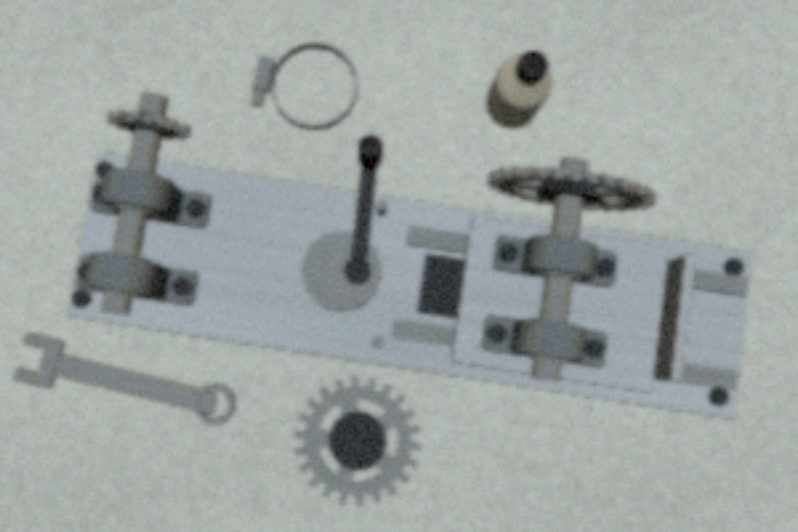

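```bash
python3 - <<'E'
from h import *
k=atz("top",T(370,145),.09);d=k[:2]-[.5575,.0862];c,s=np.cos(BY),np.sin(BY);b=(c*d[0]+s*d[1],-s*d[0]+c*d[1]);print(b,np.hypot(*b),np.arctan2(b[0],b[1]))
E
```

```text
(np.float64(0.0041290345373520745), np.float64(-0.085660776770714)) 0.08576023322713588 3.0934277725619883
```

>>> drive_tool([
  [[0,-0.002,0.08,-0.004,0,0,0],[0,-0.002,0.15,-0.004,0,0,0],[0,-0.002,0.21,-0.004,0,0,0],[0,-0.002,0.25,-0.004,0,0,0],[0,-0.002,0.275,-0.004,0,0,0],[0,-0.002,0.275,-0.004,0,0,0]],
])

```text
clock: 11.8
tcp_pos: [0.5143, -0.1964, 0.0201]
tcp_rot: [0.705, -0.705, 0.051, -0.048]
wrist_force: [-0.2, 0.4, -0.5]
finger_gap: -0.0003
```

```bash
python3 - <<'E'
from h import *
import cv2
st()
h=np.degrees(BY)-180
rows([(w(x,0,.0225),h) for x in (-.26,-.25,-.245,-.225,-.22,-.217)])
b=robot.camera("side")[180:350,240:400]
cv2.imwrite("pics/b13.png",cv2.resize(b,None,fx=3.5,fy=3.5,interpolation=2)[:,:,::-1])
E
```

```text
t 11.8 p [ 0.5143 -0.1964  0.0201] bed -0.2859 0.0024 head -98.1 F [-0.2  0.4 -0.5] q [-0.42  0.55  0.95  1.82 -0.51  1.04  0.59]
[0, 0.005, -0.005, 0.052, -0.0, 0.001, -0.002] [ 0.52  -0.171  0.022] -98
[0, 0.005, -0.005, 0.072, -0.0, 0.001, -0.002] [ 0.522 -0.161  0.022] -98
[0, 0.005, -0.005, 0.082, -0.0, 0.001, -0.002] [ 0.523 -0.156  0.022] -98
[0, 0.005, -0.005, 0.122, -0.0, 0.001, -0.002] [ 0.525 -0.136  0.022] -98
[0, 0.005, -0.005, 0.132, -0.0, 0.001, -0.002] [ 0.526 -0.132  0.022] -98
[0, 0.005, -0.005, 0.138, -0.0, 0.001, -0.002] [ 0.527 -0.129  0.022] -98
```

View pics/b13.png

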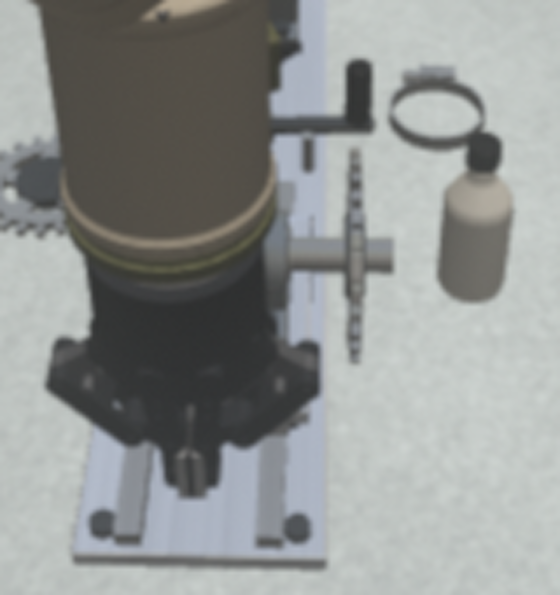

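>>> drive_tool([
  [[0,0.005,-0.005,0.03,0,0,0],[0,0.005,-0.005,0.06,0,0,0],[0,0.005,-0.005,0.072,0,0,0],[0,0.005,-0.005,0.082,0,0,0],[0,0.005,-0.005,0.092,0,0,0],[0,0.005,-0.005,0.102,0,0,0],[0,0.005,-0.005,0.112,0,0,0],[0,0.005,-0.005,0.12,0,0,0],[0,0.005,-0.005,0.126,0,0,0],[0,0.005,-0.005,0.128,0,0,0],[0,0.005,-0.005,0.128,0,0,0]],
])

```text
clock: 12.77
tcp_pos: [0.5286, -0.1365, 0.0266]
tcp_rot: [-0.705, 0.706, -0.049, 0.052]
wrist_force: [2.5, -5.6, 3.0]
finger_gap: -0.0
```

```bash
python3 - <<'E'
from h import *
import cv2
st()
b=robot.camera("side")[180:350,240:400]
cv2.imwrite("pics/b14.png",cv2.resize(b,None,fx=3.5,fy=3.5,interpolation=2)[:,:,::-1])
E
```

```text
t 12.77 p [ 0.5286 -0.1365  0.0266] bed -0.2246 -0.0031 head -98.2 F [ 2.5 -5.6  3. ] q [-0.55  0.53  0.96  1.84 -0.5   1.04  0.47]
```

View pics/b14.png

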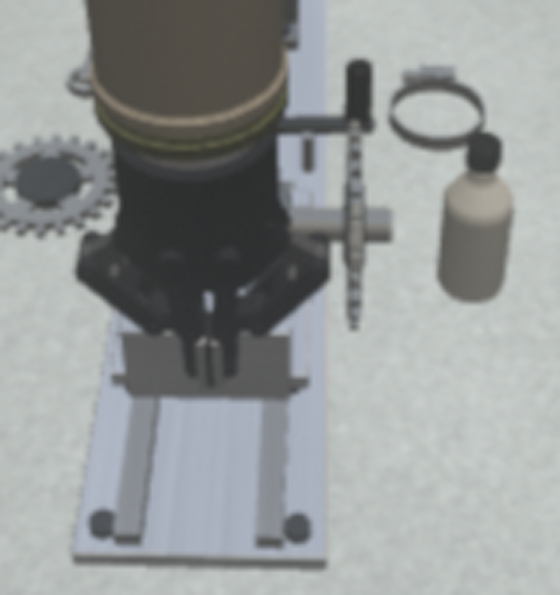

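>>> drive_tool([
  [[0,0,0,0.003,0,0,0],[0,0,0,0.006,0,0,0],[0,0,0,0.009,0,0,0],[0,0,0,0.009,0,0,0]],
])

```text
clock: 13.15
tcp_pos: [0.5286, -0.1316, 0.026]
tcp_rot: [-0.705, 0.706, -0.05, 0.051]
wrist_force: [0.5, -4.9, 2.5]
finger_gap: -0.0001
```

>>> drive_tool([
  [[0,0,0,0.002,0,0,0],[0,0,0,0.004,0,0,0],[0,0,0,0.004,0,0,0]],
])

```text
clock: 13.4
tcp_pos: [0.5287, -0.1294, 0.0258]
tcp_rot: [-0.705, 0.706, -0.05, 0.051]
wrist_force: [0.4, -4.7, 3.5]
finger_gap: 0.0004
```

```bash
python3 - <<'E'
from h import *
import cv2
st()
b=robot.camera("side")[180:350,240:400]
cv2.imwrite("pics/b15.png",cv2.resize(b,None,fx=3.5,fy=3.5,interpolation=2)[:,:,::-1])
for x in(-.212,-.209,-.206,-.2035): print(x,[((proj("side",w(x,y,.08))-[240,180])*3.5).round(1) for y in(.045,-.045)])
E
```

```text
t 13.4 p [ 0.5287 -0.1294  0.0258] bed -0.2175 -0.0022 head -98.2 F [ 0.4 -4.7  3.5] q [-0.56  0.53  0.96  1.84 -0.5   1.04  0.45]
-0.212 [array([[121.3, 329.7]]), array([[292.2, 331.6]])]
-0.209 [array([[122. , 325.3]]), array([[292.3, 327.2]])]
-0.206 [array([[122.7, 321. ]]), array([[292.4, 322.9]])]
-0.2035 [array([[123.2, 317.4]]), array([[292.4, 319.2]])]
```

View pics/b15.png

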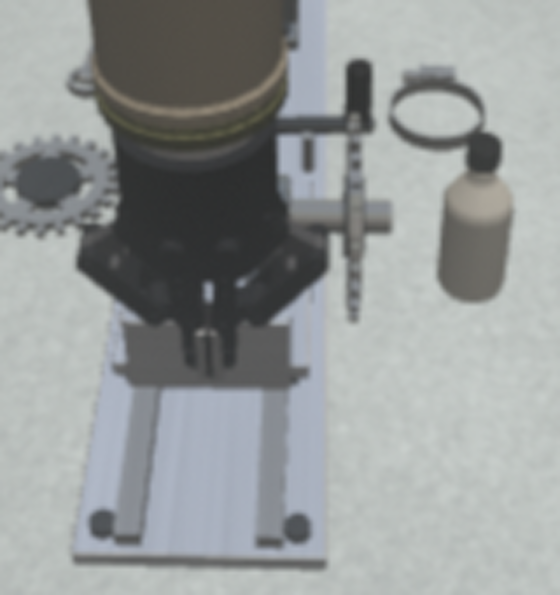

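>>> drive_tool([
  [[0,0,0,0.002,0,0,0],[0,0,0,0.004,0,0,0],[0,0,0,0.004,0,0,0]],
])

```text
clock: 13.7
tcp_pos: [0.5286, -0.1294, 0.0258]
tcp_rot: [-0.704, 0.706, -0.051, 0.052]
wrist_force: [1.4, -9.3, 0.6]
finger_gap: 0.0002
```

>>> drive_tool([
  [[0,0,0,0.002,0,0,0],[0,0,0,0.004,0,0,0],[0,0,0,0.004,0,0,0],[0,0,0,0.004,0,0,0]],
])

```text
clock: 14.03
tcp_pos: [0.5286, -0.1293, 0.0258]
tcp_rot: [-0.703, 0.707, -0.051, 0.053]
wrist_force: [1.5, -15.6, -1.1]
finger_gap: 0.0001
```

Hard stop (force rises while the position doesn't change). Back off and lift clear.

>>> drive_tool([
  [[0,0,0,-0.02,0,0,0],[0,0,0,-0.06,0,0,0],[0,0,0,-0.1,0,0,0],[0,0,-0.08,-0.12,0,0,0],[0,0,-0.16,-0.12,0,0,0],[0,0,-0.24,-0.12,0,0,0],[0,0,-0.3,-0.2,0,0,0],[0,0,-0.3,-0.3,0,0,0],[0,0,-0.3,-0.3,0,0,0],[0,0,-0.3,-0.3,0,0,0],[0,0,-0.3,-0.3,0,0,0]],
])

```text
clock: 14.95
tcp_pos: [0.5066, -0.2733, 0.1749]
tcp_rot: [0.706, -0.705, 0.051, -0.051]
wrist_force: [0.3, 0.5, -0.7]
finger_gap: 0.0
```

```bash
python3 - <<'E'
from h import *
import cv2
st()
b=robot.camera("side")[145:345,220:400]
cv2.imwrite("pics/b16.png",cv2.resize(b,None,fx=3,fy=3,interpolation=2)[:,:,::-1])
a=robot.camera("top")[110:310,170:470]
cv2.imwrite("pics/a16.png",cv2.convertScaleAbs(cv2.resize(a,None,fx=2.66,fy=2.66,interpolation=2)[:,:,::-1],alpha=1.8))
E
```

```text
t 14.95 p [ 0.5066 -0.2733  0.1749] bed -0.3631 -0.0009 head -98.3 F [ 0.3  0.5 -0.7] q [-0.34  0.44  1.06  1.58 -0.39  1.35  0.62]
```

View pics/b16.png

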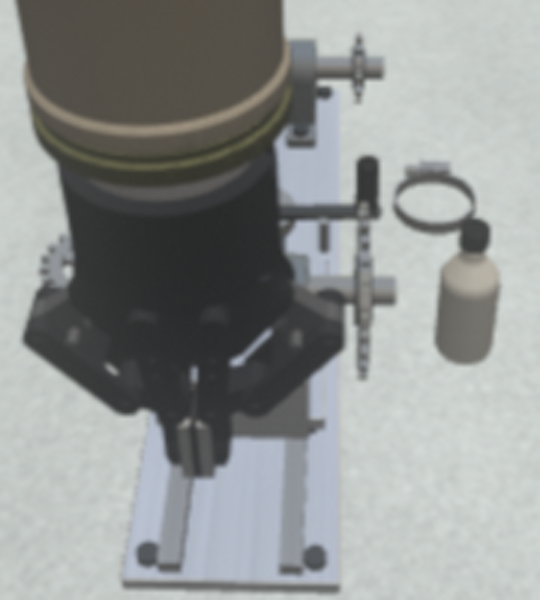

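View pics/a16.png

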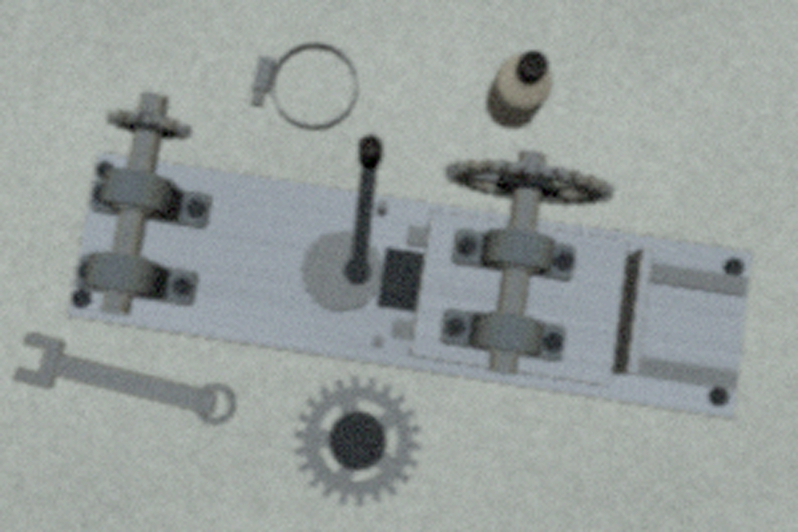

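```bash
python3 -c "
from workcell import robot
print(robot.close_job())"
```

```text
the job is handed in; nothing more can be done
None
```

The chain drive is slackened and the job was handed in at about 15 s of the 61 s allowed; no verdict is reported back.

- **Cam lever:** I pushed the knob with the shut fingertips, round by the small sprocket's end, until the lever met its stop pin. The top picture puts it at about 3.09 rad, with the carriage still back at about 0.006 m at that point.
- **Carriage:** I then pushed the end plate forward until the force rose from about 5 N to 16 N with no further movement. Measured from the pictures, it travelled about 32 mm, to roughly 0.038 m, and the last top picture shows the follower pad against the cam.
- **Loose things and arm:** The last pictures show the sprocket, bottle, wrench and clamp where they lay, with the bottle upright. The arm is clear, with wrist force near zero.

One check disagreed. The visible fingertips stood about 32 mm above the reported TCP, measured from both cameras. My first pass at the knob therefore went over it without touching, and I lowered the tool to match before trying again.

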